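# Third hand at the exhaust bench: press a flange into the V-stops for clamping

## Task

Slide the steel flange with the pipe stub along the fixture plate, flat on the plate and without lifting it, in against the sprung ejector until it is seated with both stop posts bearing, without ramming them. Keep pressing it there straight along the nest with a steady push of about 15 N, and finish while still holding that push, so that a workmate can throw the toggle clamp: do not back off or let go. Leave the bottle, the spanner and the spacer ring where they are.

Things in the scene. Friction and masses are not known exactly. Their poses are not given: they have to be found in the camera images.
- flange: The part: bright steel disc, diameter 100 mm, 12 mm thick, lying flat, with an open pipe stub on its middle (44 mm outside, 3 mm wall, 52 mm tall over all). 0.55 to 0.9 kg. Origin: centre of underside. Starts loose on the plate 100 to 150 mm before the seat, up to 45 mm to either side. A hard push high on the stub tips it; pushed at the rim, or with the stub gripped from above, it stays flat.
- fixture: Oiled dark steel plate 370 x 430 x 12 mm, fixed, with posts, ejector and clamp. Origin on the bench under the seat; +x is the way the flange is pushed home (within 0.4 rad of world +x), z up, plate top at z = 12 mm, plate from x = -220 to 150 mm. Aluminium block 28 mm high behind the posts from x = 66 mm, with an open toggle clamp, rigid, up to 150 mm above the bench, none of it at x below 66 mm.
- seat (a point): Where the centre of the flange's underside lies when it is seated: on the plate's upper face, midway in front of the V. Axes as the fixture's.
- post_left: Left stop post: upright steel dowel, diameter 16 mm, 30 mm tall above the plate, rigid. Origin at the centre of its foot on the plate, 29 mm in +x and 50 mm in +y of the seat, so that the seated rim just touches it. If the flange is pushed or held off to one side of the middle line, one post bears too little: ease it sideways until the sideways force is about nil.
- post_right: Right stop post: the same, at 29 mm in +x and 50 mm in -y of the seat.
- ejector (a joint): Sprung steel nose, 9 mm thick, sticking out to -x from a brass bush in the block, 7 mm above the plate, midway between the posts. Value in m: 0 out, growing as it is pressed in, 0.010 with the flange seated. It pushes the flange back out with 4 N at 0 and 6 N at 0.010; sliding friction on the plate takes 1 to 3 N; the rest of a 15 N push bears on the two posts.
- paste_bottle: White bottle with a blue cap, diameter 42 mm, 105 mm tall, standing on the plate at its side, about 160 mm left or right of the nest's middle line. Origin at the centre of its underside. Not to be moved.
- spanner: Steel spanner 150 mm long lying on the plate beside the path, about 160 mm left or right of the middle line and roughly parallel to it. Not to be moved.
- spacer_ring: Steel ring, outer diameter 80 mm, 16 mm high, lying on the plate about 160 mm left or right of the middle line. Origin at the centre of its underside. Not to be moved.
Not all that is in view belongs to the job. Several things have the shape of the flange; the one meant has the colours described above.

How it is judged:
By the outcome, as a careful person would: the job done as asked, in the order asked, and still so for the second after the job is handed in, while the arm keeps its last pose, push and grip.
It also fails if it takes over 58 s, if anything falls off the work surface, if the arm or the gripper's body presses on something with over 40 N, if the wrist force passes 120 N, or if a joint passes its speed limit or range.

## Robot

A 6-joint arm with a two-finger parallel gripper is mounted at the origin on the work surface. World frame = base frame: x ahead of the robot, y to its left, z up, the work surface at z = 0. Lengths are in m, angles in rad, forces in N, time in s.
With the tool pointing down it reaches from about 0.425 to 0.95 m from the base axis. Payload 3.5 kg.
Tool frame: the origin (TCP) lies midway between the tips of the shut fingers; the grasp point (between the pads) lies 19 mm behind it; z points along the fingers, y is the direction in which the jaws open and shut (so a half turn about z gives the same grasp; the last joint's range is limited). The gripper opens to 85 mm and grips with 20 to 120 N. Pads are 22 mm wide; open, the fingers measure 114 mm over their backs; the gripper's body (76 mm by 85 mm) begins 54 mm behind the grasp point. The pads swing forward as they close: fully open they stand 13 mm farther back than shut.
Start: joints at [1.174, 0.286, 1.577, -0, 1.279, -0.15], TCP at [0.165, 0.655, 0.231] pointing down, gripper open.
Joint ranges: [-2.77, 2.77], [-0.9, 2.22], [0.21, 2.48], [-1.53, 4.67], [0.24, 2.81], [-2.84, 2.84]. Speed limits (rad/s): [2.79, 2.79, 3.14, 3.14, 3.14, 3.14].

## Interface

Orientations are given as a unit quaternion [x, y, z, w].
In Python, from plant import * gives the robot as it stands.
- The arm moves only by the shell command python3 -m jog 'ROWS' [FORCE]. ROWS is a JSON object of lists of equal length, an entry for each row: "travel": the shift along the world's x, y, z in mm, a list of three; "dr": the turn, a rotation vector about the world's x, y, z in degrees, a list of three; "jaw": the closure in counts, from 0 (fully open) to 255 (shut). In form: {"travel": [[x, y, z], ...], "dr": [[wx, wy, wz], ...], "jaw": [jaw, ...]}. A call has 1 to 5 rows; each row shifts and turns the commanded pose from where the row before left it; what a row does not reach is not made up. A row lasts 1/12 s, in which the tool goes at most 41.7 mm and 7.16 degrees, less where a joint would pass 70% of its speed; a pose out of reach is approached as far as the arm can. A call is refused whole if a number of a shift passes 41.7 or a number of a turn 7.16, either way. A call with a gripper value outside its range is refused whole. The fingers move at their own pace and stop on an object; FORCE is the grip in N (left out, the last holds). Time passes only in rows, so rows that do not move let the fingers close. It gives the time, the measured TCP pose, the force and the opening at its end, in the units of the state.
- get_state(): the state, without advancing time (a new reading comes with each control period).
- read_camera(name): name is "side" or "top"; returns the picture (480x640x3 uint8, red, green, blue); there is no depth.
- camera_info(name): a dict with "K" (3x3 intrinsics, pixels), "k1" (the pictures are not rectified: a ray, as slopes to the right and down, at radius r is drawn at 1 + k1 r^2 times it, then the intrinsics apply), "R" (3x3) and "t" (3): a world point X has camera coordinates R X + t. Camera axes: x right, y down, z forward; pixel columns grow to the right and rows downward; lengths in m; the calibration is good to about 2 mm. A picture is of the moment at which its call begins. camera_info takes no time and is no camera call.
- sign_off(): hands the job in, once; it reports no verdict.
The state is a dict: "time": time; "qpos": joint angles; "dq": joint speeds; "joint_efforts": joint torques, N m; "eef_pos": TCP position; "tcp_rot": TCP orientation; "contact_force": force on the tool from outside, world axes, zero at the start; "wrist_torque": the same for the moment, N m; "opening": opening from 0.0 (shut) to 1.0 (fully open).
Only numpy, scipy, OpenCV 4.12 (cv2) and the standard library are available. Lean on these libraries where they do the work, as an engineer would, in place of code of your own. Each camera call takes 0.05 s, during which the arm holds its last target. There are 200 camera calls.

## Working session

There is one attempt and no reset: what is moved stays moved. The work goes in short steps, Python scripts to look and compute and a shell command to move; the robot and the scene stay as the last step left them, time stands still between calls to the robot, and variables do not carry over. Pictures are saved under pics/ and viewed, about 8 in all and at most 12, crops included, and the job is handed in when it is done.

```bash
mkdir -p pics; ls; python3 - <<'E'
from plant import *
import cv2
for n in ("top","side"):
    cv2.imwrite(f"pics/{n}0.png",read_camera(n)[:,:,::-1]); c=camera_info(n); print(n,c)
print(get_state())
E
```

```text
pics
top {'K': array([[538.83984834,   0.        , 319.96565815],
       [  0.        , 538.83984834, 241.96549673],
       [  0.        ,   0.        ,   1.        ]]), 'k1': -0.04364314397105878, 'R': array([[ 0.0161415 , -0.99985525,  0.00537916],
       [-0.99954021, -0.01627405, -0.02558371],
       [ 0.02566755, -0.00496373, -0.99965821]]), 't': array([-5.50406659e-04,  5.35471238e-01,  7.99928842e-01])}
side {'K': array([[439.69768024,   0.        , 321.4257362 ],
       [  0.        , 439.69768024, 236.69767642],
       [  0.        ,   0.        ,   1.        ]]), 'k1': -0.042303052546489875, 'R': array([[-0.82505292, -0.56478151, -0.01759342],
       [-0.36238689,  0.55276383, -0.75041848],
       [ 0.43354749, -0.61275933, -0.66072882]]), 't': array([0.46559003, 0.23627846, 0.57266871])}
{'time': 0.1, 'qpos': array([ 1.17397895e+00,  2.87120187e-01,  1.57804172e+00, -3.57828503e-05,
        1.27858084e+00, -1.49985982e-01]), 'dq': array([ 0.00090121, -0.00146176, -0.00213162, -0.00032573,  0.00174954,
       -0.00033373]), 'joint_efforts': array([ 9.45050851e-04, -4.07298696e+01, -2.93698686e+01, -1.04609753e-04,
        3.39822087e-03,  1.64846773e-05]), 'eef_pos': array([0.16466253, 0.65399437, 0.23005072]), 'tcp_rot': array([ 1.23097431e-01,  9.92394008e-01, -1.03974047e-03, -2.73779898e-04]), 'contact_force': array([-0.14627896, -0.38959254, -0.15176756]), 'wrist_torque': array([-0.08241528,  0.01613882,  0.08236097]), 'opening': 0.9931940856312333}
```

View pics/top0.png

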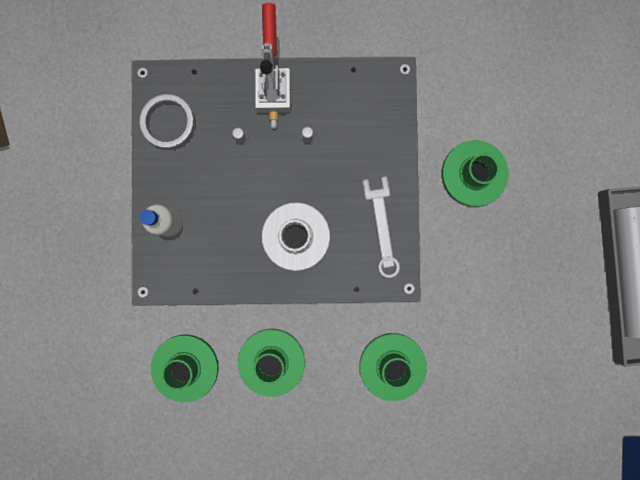

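View pics/side0.png

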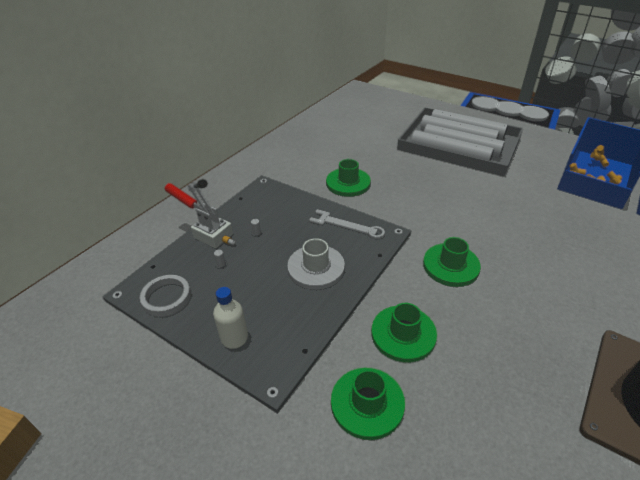

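The plate has the bright flange at about (296,236), with posts at (238,133) and (307,132) and the ejector nose at (274,124). The ring and bottle are on the left and the spanner is on the right. The green look-alikes are off the plate. Next I'll turn these into world positions.

```bash
cat > h.py <<'E'
from plant import *
import cv2, numpy as np
def ray(n,uv):
    c=camera_info(n); d=np.array([c["k1"],0,0,0,0.])
    p=cv2.undistortPoints(np.array([[uv]],float),c["K"],d)[0,0]
    C=-c["R"].T@c["t"]; return C,c["R"].T@np.array([p[0],p[1],1])
def onz(n,uv,z):
    C,d=ray(n,uv); return (C+d*(z-C[2])/d[2])
E
python3 - <<'E'
from h import *
im=cv2.imread("pics/top0.png"); g=im.min(2).astype(np.uint8); sat=im.max(2)-im.min(2)
m=((g>140)&(sat<30)).astype(np.uint8)
n,l,s,c=cv2.connectedComponentsWithStats(m)
for i in range(1,n):
    if s[i,4]>40 and 130<c[i][0]<425: print(s[i],c[i].round(1))
# flange outer ellipse
k=max((i for i in range(1,n) if 270<c[i][0]<320 and 210<c[i][1]<260),key=lambda i:s[i,4])
cs,_=cv2.findContours((l==k).astype(np.uint8),cv2.RETR_EXTERNAL,cv2.CHAIN_APPROX_NONE)
e=cv2.fitEllipse(max(cs,key=len)); print("disc",e,onz("top",e[0],.024))
for p in [(238,133),(307.5,132)]: print("post",onz("top",p,.042))
for p in [(132,61),(416,57),(420,300),(133,305)]: print("corner",onz("top",p,.012))
print("stub side", onz("side",(315,247),.064), "posts side",onz("side",(219,253),.042),onz("side",(255,222),.042))
big=cv2.resize(im[90:280,220:340],None,fx=4,fy=4,interpolation=cv2.INTER_CUBIC)[:600]
cv2.imwrite("pics/c1.png",big)
E
```

```text
[ 114    0  150   60 3757] [203.   37.6]
[     0      0    640    480 104741] [345.9 265.9]
[387   0  17  10  55] [397.1   3.4]
[276   2   6  26  70] [277.9  14.1]
[181   7  12  17  78] [186.8  14.6]
[328   6  14   7  41] [334.3   9.4]
[400  64  10  10  59] [404.5  68.7]
[274  66   4  23  56] [276.2  76.2]
[138  68   9  10  51] [142.1  72.2]
[255  68  35  40 764] [272.6  90. ]
[140  94  53  53 809] [166.1 120.3]
[302 127  11  11  90] [307.  131.8]
[233 128  10  10  85] [237.4 132.6]
[ 363  177   37  101 1216] [381.9 225.2]
[ 262  203   68   68 3028] [295.5 236. ]
[143 205  27  29 358] [159.5 219. ]
[404 283  11  11  71] [408.7 288.1]
[138 287  10  10  68] [142.4 291.6]
[135 438  11   9  48] [140.1 441.5]
[243 440  18  11  56] [250.7 445.8]
[226 442  11  12  53] [230.8 446.6]
[292 444  13  13  74] [296.7 450.3]
[237 451  13   9  44] [243.6 455.3]
[206 457  15  18 101] [213.8 464.6]
[168 458   9  14  52] [171.7 464.6]
[402 461  13  17  94] [408.1 470.3]
[236 472  20   8  71] [245.2 476.1]
disc ((295.38641357421875, 236.10984802246094), (67.12861633300781, 67.36453247070312), 83.0220947265625) [0.54296685 0.04437301 0.024     ]
post [0.68977929 0.12905085 0.042     ]
post [0.6928186  0.02883858 0.042     ]
corner [0.80462487 0.2970662  0.012     ]
corner [ 0.81744713 -0.1325567   0.012     ]
corner [ 0.45132354 -0.14208129  0.012     ]
corner [0.4368502  0.28505084 0.012     ]
stub side [0.54373211 0.0471517  0.064     ] posts side [0.68863228 0.13228933 0.042     ] [0.69181373 0.03320549 0.042     ]
```

View pics/c1.png

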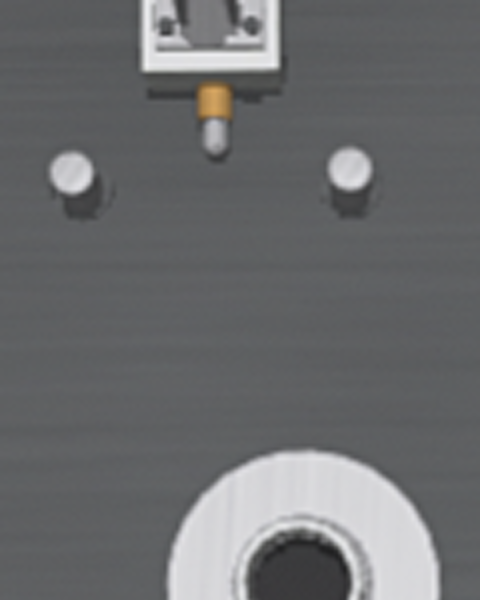

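```bash
for i in 1; do python3 -m jog '{"travel":[[19,-30.5,0],[19,-30.5,0],[19,-30.5,0],[19,-30.5,0],[19,-30.5,0]],"dr":[[0,0,-3.7],[0,0,-3.7],[0,0,-3.7],[0,0,-3.7],[0,0,-3.7]],"jaw":[0,0,0,0,0]}' 70; done
python3 -m jog '{"travel":[[19,-30.5,0],[19,-30.5,0],[19,-30.5,0],[19,-30.5,0],[19,-30.5,0]],"dr":[[0,0,-3.7],[0,0,-3.7],[0,0,-3.7],[0,0,-3.7],[0,0,-3.7]],"jaw":[0,0,0,0,0]}'
python3 -m jog '{"travel":[[19,-30.5,0],[19,-30.5,0],[19,-30.5,0],[19,-30.5,0],[19,-30.5,0]],"dr":[[0,0,-3.7],[0,0,-3.7],[0,0,-3.7],[0,0,-3.7],[0,0,-3.7]],"jaw":[0,0,0,0,0]}'
python3 -m jog '{"travel":[[19,-30.5,0],[19,-30.5,0],[19,-30.5,0],[19,-30.5,0],[18,-30,0]],"dr":[[0,0,-3.7],[0,0,-3.7],[0,0,-3.7],[0,0,-3.7],[0,0,-3.7]],"jaw":[0,0,0,0,0]}'
python3 -m jog '{"travel":[[0,0,0],[0,0,0]],"dr":[[0,0,0],[0,0,0]],"jaw":[0,0]}'
cat > st.py <<'E'
from h import *
from scipy.spatial.transform import Rotation as R
s=get_state(); M=R.from_quat(s["tcp_rot"]).as_matrix()
print(s["time"],s["eef_pos"].round(4),"F",s["contact_force"].round(2),"T",s["wrist_torque"].round(2),"open",round(s["opening"],3))
print("yawY",np.degrees(np.arctan2(M[1,1],M[0,1])).round(2),"z",M[:,2].round(4),"q",s["qpos"].round(2))
E
python3 st.py
```

```text
time: 0.52
eef_pos: [0.2601, 0.5003, 0.2306]
tcp_rot: [0.282, 0.959, -0.001, -0.0]
contact_force: [1.0, -0.3, -0.5]
opening: 0.997
time: 0.93
eef_pos: [0.3551, 0.3478, 0.2309]
tcp_rot: [0.433, 0.901, -0.0, -0.0]
contact_force: [1.1, 0.2, 0.2]
opening: 1.003
time: 1.35
eef_pos: [0.4502, 0.1953, 0.231]
tcp_rot: [0.572, 0.82, -0.0, -0.0]
contact_force: [0.5, 0.2, -0.1]
opening: 1.002
time: 1.77
eef_pos: [0.5443, 0.0433, 0.2308]
tcp_rot: [0.697, 0.717, -0.0, -0.0]
contact_force: [-0.1, 0.4, 0.1]
opening: 0.998
time: 1.93
eef_pos: [0.544, 0.0436, 0.2306]
tcp_rot: [0.697, 0.718, -0.0, -0.001]
contact_force: [-0.2, -0.0, 0.6]
opening: 0.997
1.9333 [0.544  0.0436 0.2306] F [-0.16 -0.02  0.56] T [ 0.04 -0.05  0.07] open 0.997
yawY 1.7 z [-1.6e-03  4.0e-04 -1.0e+00] q [-0.11  0.    1.9   0.    1.25 -0.14]
```

```bash
python3 -m jog '{"travel":[[-1,1.5,-40],[0,0,-40],[0,0,-40],[0,0,-30],[0,0,-20]],"dr":[[0,0,0],[0,0,0],[0,0,0],[0,0,0],[0,0,0]],"jaw":[0,0,0,0,0]}'
python3 -m jog '{"travel":[[0,0,-15],[0,0,-10],[0,0,-7],[0,0,0]],"dr":[[0,0,0],[0,0,0],[0,0,0],[0,0,0]],"jaw":[0,0,0,0]}'; python3 - <<'E'
from h import *
a=read_camera("top")[:,:,::-1][100:340,160:460]; b=read_camera("side")[:,:,::-1][140:380,180:480]
cv2.imwrite("pics/g1.png",cv2.resize(np.vstack([a,b]),None,fx=1.25,fy=1.25))
E
```

```text
time: 2.35
eef_pos: [0.5392, 0.0483, 0.0571]
tcp_rot: [0.695, 0.719, -0.002, -0.003]
contact_force: [0.4, -0.5, 0.1]
opening: 0.999
time: 2.68
eef_pos: [0.5417, 0.0474, 0.0282]
tcp_rot: [0.695, 0.719, -0.001, -0.001]
contact_force: [-0.3, -0.3, 0.6]
opening: 0.999
```

View pics/g1.png

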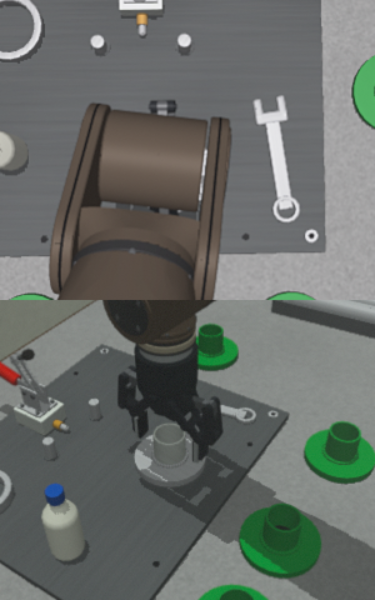

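The fingers straddle the stub and clear the disc, as the lower half shows at about (168,440). Closing now.

```bash
python3 -m jog '{"travel":[[0,0,0],[0,0,0],[0,0,0],[0,0,0],[0,0,0]],"dr":[[0,0,0],[0,0,0],[0,0,0],[0,0,0],[0,0,0]],"jaw":[255,255,255,255,255]}' 70
python3 -m jog '{"travel":[[0,0,0],[0,0,0],[0,0,0],[0,0,0]],"dr":[[0,0,0],[0,0,0],[0,0,0],[0,0,0]],"jaw":[255,255,255,255]}'; python3 st.py
```

```text
time: 3.2
eef_pos: [0.5439, 0.0464, 0.0306]
tcp_rot: [0.696, 0.718, 0.001, 0.001]
contact_force: [-0.9, 1.0, 5.1]
opening: 0.501
time: 3.53
eef_pos: [0.5439, 0.0464, 0.0306]
tcp_rot: [0.696, 0.718, 0.001, 0.001]
contact_force: [-1.5, 0.8, 6.0]
opening: 0.5
3.5333 [0.5439 0.0464 0.0306] F [-1.45  0.76  5.98] T [0.06 0.19 0.01] open 0.5
yawY 1.86 z [ 2.e-03 -2.e-04 -1.e+00] q [-0.1   0.26  2.02  0.    0.86 -0.13]
```

```bash
python3 -m jog '{"travel":[[3,1,1],[9,3.2,0.5],[10,3.6,0],[10,3.6,0],[10,3.6,0]],"dr":[[0,0,0],[0,0,0],[0,0,0],[0,0,0],[0,0,0]],"jaw":[255,255,255,255,255]}'
python3 -m jog '{"travel":[[10,3.6,0],[10,3.6,0],[10,3.6,0],[10,3.6,0],[8,2.9,0]],"dr":[[0,0,0],[0,0,0],[0,0,0],[0,0,0],[0,0,0]],"jaw":[255,255,255,255,255]}'
python3 -m jog '{"travel":[[5,1.4,0],[0,0,0],[0,0,0]],"dr":[[0,0,0],[0,0,0],[0,0,0]],"jaw":[255,255,255]}'; python3 st.py; python3 - <<'E'
from h import *
b=read_camera("side")[:,:,::-1][160:340,140:400];cv2.imwrite("pics/s1.png",cv2.resize(b,None,fx=3,fy=3,interpolation=cv2.INTER_CUBIC))
E
```

```text
time: 3.95
eef_pos: [0.585, 0.0616, 0.0307]
tcp_rot: [0.696, 0.718, -0.0, -0.0]
contact_force: [-3.7, -1.6, 3.2]
opening: 0.498
time: 4.37
eef_pos: [0.6334, 0.079, 0.0307]
tcp_rot: [0.696, 0.719, -0.0, -0.0]
contact_force: [-2.6, -0.2, 3.8]
opening: 0.496
time: 4.62
eef_pos: [0.6386, 0.0805, 0.0307]
tcp_rot: [0.696, 0.718, 0.001, 0.001]
contact_force: [1.5, 0.8, -0.2]
opening: 0.499
4.6167 [0.6386 0.0805 0.0307] F [ 1.51  0.8  -0.18] T [ 0.1  -0.36 -0.04] open 0.499
yawY 1.86 z [ 1.9e-03  4.0e-04 -1.0e+00] q [-0.03  0.44  1.77  0.    0.92 -0.07]
```

View pics/s1.png

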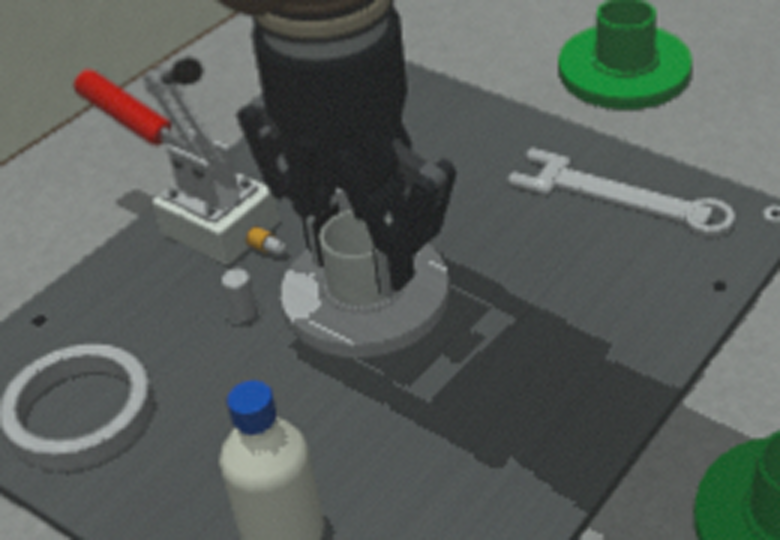

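The flange is flat on the plate in front of the V, about 24 mm short of the seat. The nose and left post are clear of it. I'll advance gently.

```bash
python3 -m jog '{"travel":[[3,0.1,-1],[4,0.1,0],[3,0.1,0],[2,0.1,0],[0,0,0]],"dr":[[0,0,0],[0,0,0],[0,0,0],[0,0,0],[0,0,0]],"jaw":[255,255,255,255,255]}'
python3 -m jog '{"travel":[[2,0,0],[2,0.1,0],[2,0,0],[2,0.1,0],[0,0,0]],"dr":[[0,0,0],[0,0,0],[0,0,0],[0,0,0],[0,0,0]],"jaw":[255,255,255,255,255]}'; python3 st.py
```

```text
time: 5.08
eef_pos: [0.6498, 0.0805, 0.0307]
tcp_rot: [0.696, 0.718, -0.0, -0.0]
contact_force: [-2.4, -0.2, 5.1]
opening: 0.501
time: 5.5
eef_pos: [0.6562, 0.0807, 0.0308]
tcp_rot: [0.695, 0.719, -0.002, -0.002]
contact_force: [-7.2, -0.3, 10.0]
opening: 0.496
5.5 [0.6562 0.0807 0.0308] F [-7.25 -0.27  9.99] T [-0.08  0.79 -0.03] open 0.496
yawY 1.87 z [-5.e-03 -4.e-04 -1.e+00] q [-0.03  0.48  1.72 -0.    0.95 -0.06]
```

```bash
python3 -m jog '{"travel":[[1,0,0.7],[1.5,0.1,0.7],[1,0,0.6],[1,0,0],[0,0,0]],"dr":[[0,0,0],[0,0,0],[0,0,0],[0,0,0],[0,0,0]],"jaw":[255,255,255,255,255]}'
python3 st.py; python3 -m jog '{"travel":[[1,0,0],[1,0,0],[0,0,0]],"dr":[[0,0,0],[0,0,0],[0,0,0]],"jaw":[255,255,255]}'
python3 st.py
```

```text
time: 5.92
eef_pos: [0.659, 0.0808, 0.031]
tcp_rot: [0.695, 0.719, -0.003, -0.003]
contact_force: [-7.8, -0.9, 6.0]
opening: 0.498
5.9167 [0.659  0.0808 0.031 ] F [-7.76 -0.89  6.  ] T [-0.11  0.9  -0.04] open 0.498
yawY 1.87 z [-8.8e-03 -3.0e-04 -1.0e+00] q [-0.03  0.48  1.71 -0.    0.95 -0.06]
time: 6.17
eef_pos: [0.6608, 0.0809, 0.031]
tcp_rot: [0.695, 0.719, -0.003, -0.003]
contact_force: [-8.5, -0.3, 5.6]
opening: 0.5
6.1667 [0.6608 0.0809 0.031 ] F [-8.53 -0.32  5.58] T [-0.13  1.03 -0.02] open 0.5
yawY 1.88 z [-9.2e-03 -3.0e-04 -1.0e+00] q [-0.03  0.49  1.71 -0.    0.96 -0.06]
```

```bash
python3 -m jog '{"travel":[[0.5,0,0],[0.5,0,0],[0.5,0,0],[0,0,0]],"dr":[[0,-0.25,0],[0,-0.25,0],[0,0,0],[0,0,0]],"jaw":[255,255,255,255]}'
python3 st.py; python3 -m jog '{"travel":[[0.7,0,0],[0.7,0,0],[0,0,0]],"dr":[[0,0,0],[0,0,0],[0,0,0]],"jaw":[255,255,255]}'
python3 st.py
```

```text
time: 6.5
eef_pos: [0.6617, 0.0809, 0.0308]
tcp_rot: [0.695, 0.719, -0.001, -0.001]
contact_force: [-10.5, -1.7, 6.1]
opening: 0.498
6.5 [0.6617 0.0809 0.0308] F [-10.48  -1.68   6.06] T [-0.13  1.1  -0.01] open 0.498
yawY 1.88 z [-1.9e-03 -2.0e-04 -1.0e+00] q [-0.03  0.49  1.71 -0.    0.95 -0.06]
time: 6.75
eef_pos: [0.6631, 0.0809, 0.0307]
tcp_rot: [0.695, 0.719, -0.001, -0.001]
contact_force: [-9.4, -0.5, 5.9]
opening: 0.501
6.75 [0.6631 0.0809 0.0307] F [-9.42 -0.54  5.91] T [-0.07  1.17 -0.  ] open 0.501
yawY 1.88 z [-2.1e-03 -2.0e-04 -1.0e+00] q [-0.03  0.49  1.71 -0.    0.95 -0.06]
```

```bash
python3 -m jog '{"travel":[[0.7,0,0],[0.5,0,0],[0,0,0]],"dr":[[0,0,0],[0,0,0],[0,0,0]],"jaw":[255,255,255]}'
python3 -m jog '{"travel":[[0.7,0,0],[0.5,0,0],[0,0,0]],"dr":[[0,0,0],[0,0,0],[0,0,0]],"jaw":[255,255,255]}'
python3 st.py
```

```text
time: 7.0
eef_pos: [0.6635, 0.0808, 0.0308]
tcp_rot: [0.695, 0.719, -0.002, -0.001]
contact_force: [-12.6, -2.2, 8.4]
opening: 0.501
time: 7.25
eef_pos: [0.6636, 0.0808, 0.0309]
tcp_rot: [0.695, 0.719, -0.003, -0.003]
contact_force: [-15.3, -1.1, 11.4]
opening: 0.498
7.25 [0.6636 0.0808 0.0309] F [-15.27  -1.1   11.39] T [-0.2   2.07  0.05] open 0.498
yawY 1.92 z [-7.9e-03 -7.0e-04 -1.0e+00] q [-0.03  0.49  1.7  -0.    0.96 -0.06]
```

```bash
python3 -m jog '{"travel":[[0,0,0.8],[0,0,0.8],[0,0,0.8],[0,0,0]],"dr":[[0,-0.2,0],[0,-0.2,0],[0,0,0],[0,0,0]],"jaw":[255,255,255,255]}'
cat > avg.py <<'E'
from h import *
fs=[]
for i in range(8):
    im=read_camera("side" if i else "top"); fs.append(np.r_[get_state()["contact_force"],get_state()["wrist_torque"]])
cv2.imwrite("pics/last_side.png",im[:,:,::-1])
f=np.array(fs);m=f.mean(0);print("F,T",m.round(2),"sd",f.std(0)[:3].round(2))
a=np.radians(1.75);print("along",-(m[0]*np.cos(a)+m[1]*np.sin(a)),"lat",m[1]*np.cos(a)-m[0]*np.sin(a))
E
python3 avg.py; python3 st.py
```

```text
time: 7.58
eef_pos: [0.6635, 0.0808, 0.0308]
tcp_rot: [0.695, 0.719, -0.0, 0.0]
contact_force: [-9.7, -1.7, 0.6]
opening: 0.499
F,T [-8.94 -0.81  0.6  -0.13  1.34  0.02] sd [0.54 0.45 0.33]
along 8.961613117166225 lat -0.5392166301931591
7.9833 [0.6635 0.0808 0.0308] F [-8.63 -0.54  0.72] T [-0.1   1.37  0.07] open 0.501
yawY 1.91 z [ 1.e-04 -4.e-04 -1.e+00] q [-0.03  0.49  1.71 -0.    0.95 -0.06]
```

```bash
python3 -m jog '{"travel":[[0.6,0,0],[0.6,0,0],[0.5,0,0],[0.5,0,0],[0,0,0]],"dr":[[0,-0.1,0],[0,-0.1,0],[0,0,0],[0,0,0],[0,0,0]],"jaw":[255,255,255,255,255]}'
python3 avg.py; python3 st.py
```

```text
time: 8.4
eef_pos: [0.6636, 0.0808, 0.0308]
tcp_rot: [0.695, 0.719, -0.001, -0.001]
contact_force: [-15.2, -1.1, 5.7]
opening: 0.503
F,T [-15.45  -1.67   5.73  -0.22   2.29   0.02] sd [0.38 0.58 0.49]
along 15.48935353005957 lat -1.198628080726765
8.8 [0.6636 0.0809 0.0308] F [-15.71  -0.71   4.65] T [-0.28  2.26  0.06] open 0.504
yawY 1.92 z [-2.6e-03 -6.0e-04 -1.0e+00] q [-0.03  0.49  1.7  -0.    0.95 -0.06]
```

```bash
python3 -m jog '{"travel":[[0.1,-0.3,0.3],[0.1,-0.3,0.3],[0,0,0]],"dr":[[0,0,0],[0,0,0],[0,0,0]],"jaw":[255,255,255]}'
python3 avg.py; python3 st.py
python3 - <<'E'
import cv2
b=cv2.imread("pics/last_side.png")[160:340,140:400];cv2.imwrite("pics/s2.png",cv2.resize(b,None,fx=3,fy=3,interpolation=cv2.INTER_CUBIC))
E
```

```text
time: 9.05
eef_pos: [0.6636, 0.0808, 0.0309]
tcp_rot: [0.695, 0.719, -0.001, -0.001]
contact_force: [-13.7, -0.3, 4.2]
opening: 0.499
F,T [-14.35  -0.03   3.76   0.03   2.13   0.05] sd [0.4  0.43 0.34]
along 14.347112505209896 lat 0.40973435564691124
9.45 [0.6636 0.0809 0.0309] F [-14.61   0.07   4.19] T [0.   2.15 0.06] open 0.499
yawY 1.92 z [-2.8e-03  3.0e-04 -1.0e+00] q [-0.03  0.49  1.7   0.    0.95 -0.06]
```

View pics/s2.png

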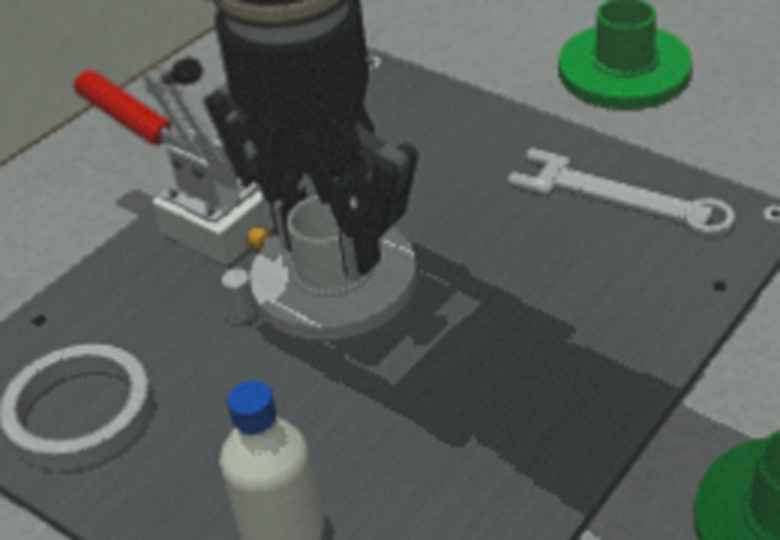

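The flange is flat and bears on the left post at about (240,300). The nose is pressed in near the bush at (258,238), and the bottle, ring and spanner have not moved. One small trim, then I'll hand it in.

```bash
python3 -m jog '{"travel":[[0.2,0.1,0],[0,0,0],[0,0,0],[0,0,0],[0,0,0]],"dr":[[0,0,0],[0,0,0],[0,0,0],[0,0,0],[0,0,0]],"jaw":[255,255,255,255,255]}'
python3 avg.py; python3 st.py
```

```text
time: 9.87
eef_pos: [0.6637, 0.0808, 0.0309]
tcp_rot: [0.695, 0.719, -0.001, -0.001]
contact_force: [-15.3, 0.2, 4.5]
opening: 0.502
F,T [-14.89  -0.14   4.19  -0.04   2.24   0.05] sd [0.46 0.59 0.4 ]
along 14.886583252215825 lat 0.31708672291294887
10.2667 [0.6636 0.0808 0.0309] F [-13.91   0.09   3.64] T [-0.01  2.27  0.08] open 0.5
yawY 1.92 z [-3.4e-03  2.0e-04 -1.0e+00] q [-0.03  0.49  1.7   0.    0.95 -0.06]
```

```bash
python3 -c "
from plant import *
print(sign_off())"
```

```text
the job is handed in; nothing more can be done
None
```

I gripped the flange by its stub, slid it flat along the plate and seated it against both posts. I handed the job in at about 10.3 s, with the arm still gripping and pushing.

- **Push:** the last averaged reading was about 14.9 N along the nest and 0.3 N sideways. There was also about 4 N of downward load from the tool on the flange.
- **Seating:** forward motion stopped dead at x = 0.6636 m, about 1 mm from where the cameras put the seat. I judged that both posts bear from that stop and the near-zero sideways force. The last close view showed only the left post touching and the ejector pressed in.
- **Flatness:** the tool tilted up to about 0.5° while pressing the ejector, and I corrected it to about 0.2°.
- **Other things:** the bottle, spanner and ring looked unmoved in the last view.
- **Disagreement:** the two cameras differed by about 3 mm sideways, so I set the final sideways position by force.

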